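Clamp a connector housing in its assembly fixture

ROBOT

A 7-joint arm with a two-finger parallel gripper is mounted at the origin on the work surface. World frame = base frame: x ahead of the robot, y to its left, z up, the work surface at z = 0. Lengths are in mm, angles in degrees, forces in N, time in s.
With the tool pointing down it reaches from about 425 to 875 mm from the base axis. Payload 8.4 kg.
Tool frame: the origin (TCP) lies on the centre line of the jaws, within the pads' length; the fingertips stand 17 mm ahead of it and the grasp point (between the pads) lies 2 mm behind it; z points along the fingers, y is the line along which they close (so a half turn about z gives the same grasp; the last joint's range is limited). The gripper opens to 87 mm and grips with 3 to 60 N. Pads are 19 mm wide; open, the fingers measure 117 mm over their backs; the gripper's body (75 mm by 190 mm) begins 51 mm behind the grasp point.
Start: joints at [-75.699, 19.091, 2.286, 83.961, -0.768, 76.965, -3.352], TCP at [222.151, 610.83, 239.546] pointing down, gripper open.
Joint ranges: [-147.57, 147.57], [-21.85, 119.76], [-74.77, 79.35], [14.55, 137.4], [-85.83, 265.84], [4.83, 119.75], [-152.11, 152.11]. Speed limits (degrees/s): [127.2, 127.2, 159.86, 159.86, 180, 180, 180].

INTERFACE

Orientations are given as a 3x3 rotation matrix whose columns are the frame's x, y, z axes.
In Python, from workcell import get_state, snapshot, camera_info, hand_in gives the robot as it stands.
- The arm moves only by the tool arm_command, never from a script. Its argument "deltas" is a list of rows, each a list of 7 numbers: the shift along the tool's x, y, z in mm, then the turn, a rotation vector about the tool's x, y, z in degrees, then the opening, from 0 (shut) to 1 (fully open). A call has 1 to 10 rows; each row is the pose to reach, as a shift and turn from the pose commanded when the call began, along the tool's axes at that moment; what a row does not reach only later rows make up. A row lasts 1/12 s, in which the tool goes at most 41.7 mm and 7.16 degrees, less where a joint would pass 70% of its speed; a pose out of reach is approached as far as the arm can. A call with a gripper value outside its range is refused whole. The fingers move at their own pace and stop on an object; "squeeze" is the grip in N (left out, the last holds). Time passes only in rows, so rows that repeat a pose let the fingers close. It gives the time, the measured TCP pose, the force, the opening and the grip force at its end, in the units of the state.
- get_state(): the state, without advancing time (a new reading comes with each control period).
- snapshot(name): name is "scene" or "top" or "wrist"; returns the picture (480x640x3 uint8, blue, green, red); there is no depth.
- camera_info(name): a dict with "fx", "fy", "cx", "cy" (pixels), "distortion" ([k1, k2, p1, p2, k3] as OpenCV has them; the pictures are not rectified), "rvec" (rotation vector, rad) and "tvec" (3), from world to camera coordinates, as OpenCV has them; the wrist camera has in their place "T_tool_cam" (4x4, takes a point from camera to tool coordinates, whose origin is the TCP and whose axes are the flange's). Camera axes: x right, y down, z forward; pixel columns grow to the right and rows downward; lengths in mm; the calibration is good to about 2 mm. A picture is of the moment at which its call begins: read the wrist's pose just before it. camera_info takes no time and is no camera call.
- hand_in(): hands the job in; it is judged then, once.
The state is a dict: "time_s": time; "joints": joint angles; "joint_velocities": joint speeds; "joint_efforts": joint torques, N m; "tool_pos": TCP position; "orientation": TCP orientation; "ft_force": force on the tool from outside, world axes, zero at the start; "torque": the same for the moment, N m; "width": finger opening in mm; "finger_force": force on a finger pad.
Only numpy, scipy, OpenCV 4.12 (cv2) and the standard library are available. Lean on these libraries where they do the work, as an engineer would, in place of code of your own. Each camera call takes 0.05 s, during which the arm holds its last target. There are 200 camera calls.

TASK

Push the orange connector housing along the fixture's channel until it is fully home against the end stop, then turn the brass knurled thumbscrew clockwise until its foot has seated on the housing and you feel the resistance clearly rise. Stop there, finger-tight: the housing must be held but not crushed by overtightening. Let go, and leave the other things on the bench where they are.

Things in the scene. Friction and masses are not known exactly. Their poses are not given: they have to be found in the camera images.
- fixture: Fixed assembly fixture; place and yaw change. Origin: centre of its underside, on the table; z up, x along the channel to the end stop (away from the robot within 0.35 rad). Aluminium base 200 (x) by 110 (y) by 12 thick; two steel guide rails from x=-45 to 75 mm, 14 wide, 47 apart inside, tops 24 mm above the table. Nearer than x=-45 mm the base is bare.
- stop (a point): Foot of the end stop's face, in the middle of the channel: x=75, y=0, z=12 mm in the fixture's frame. The stop is a steel bar across the channel, 75 mm wide, 12 thick, top 34 mm above the table.
- bridge (a point): Middle of the top of the blue bridge that spans the channel and carries the thumbscrew: x=40, y=0, z=56 mm in the fixture's frame. The bridge runs from x=22 to 58 mm, is 75 mm wide in y, underside 46 mm above the table.
- block: Orange plastic connector housing, 120 (x) by 44 (y) by 20 mm high, about 0.15 kg, loose in the channel on the base (underside 12, top 32 mm above the table), under the bridge, 18 to 43 mm short of home. Origin: centre of its underside; x along the channel. Home: origin at x=15, y=0, z=12 mm in the fixture's frame, near end at x=-45. Slides with about 1 N; push its near end face.
- screw: Knurled brass thumbscrew head, 30 mm across, 26 high, axis vertical, black mark on its top along its x. Origin: centre of its underside, on its axis, at x=40, y=0, z=58 mm in the fixture's frame; top at 84. It turns but does not rise or fall. Clockwise seen from above drives the spindle down, 2 mm per rad; it can be turned back. Its start angle differs.
- grip (a point): Point on the thumbscrew's axis to grip at, 74 mm above the table. It takes 0.9 to 3.6 rad of turning, not known beforehand, until the foot touches. Free drag 0.08 N m either way; once the foot touches, an elastic torque of 0.18 N m per rad (90 N per rad on the housing) adds to it. A good clamp is 0.06 to 0.1 N m above the drag; under 0.03 is loose, over 0.15 crushes.
- spindle: Steel spindle below the thumbscrew with a black rubber foot, 24 mm across, hanging under the bridge over the housing; it moves only up and down. Origin on the axis, level with the screw's origin when the screw is at its middle start angle. How far the foot is set out of it differs each time and is not given. Let go, it stays; if tighter than about 35 N it eases back to that.
- spare_block: Grey spare housing, 120 by 44 by 20 mm, lying loose on the bench beside the fixture; origin at the centre of its underside. Leave alone.
- spare_screw: Loose steel knurled screw standing on its head (30 mm across, 26 high, stem up to 56 mm), beside the fixture; origin at the centre of its underside. Leave alone.
- screwdriver: Screwdriver 200 mm long, red handle, 26 mm high, lying loose beside the fixture along its own x; origin under its middle. Leave alone.
- bottle: White bottle, 48 mm across, 120 high; origin at the centre of its underside. Leave alone.
- cup: White cup, 72 mm across, 85 high; origin at the centre of its underside. Leave alone.
- jar: Glass jar, 60 mm across, 70 high; origin at the centre of its underside. Leave alone.
There are look-alikes about, which are no part of the job. Of the things like the block, leave any that is green; of the rest the larger one is meant.

How it is judged (in metres and radians):
On the way, in this order (a step that is already met when the one before it is completed fails the run):
1. the housing is fully home against the stop while the foot does not yet press on it (x of block in the frame of fixture between 0.0125 and 0.0175 m and y of block in the frame of fixture between -0.004 and 0.004 m and z of block in the frame of fixture below 0.0145 m and angle between the x axis of block and the x axis of fixture, either way round below 0.08 rad and contact force between spindle and block below 1 N), for 0.2 s.
2. the foot presses the housing, which is still home (x of block in the frame of fixture between 0.0125 and 0.0175 m and y of block in the frame of fixture between -0.004 and 0.004 m and z of block in the frame of fixture below 0.0145 m and angle between the x axis of block and the x axis of fixture, either way round below 0.08 rad and contact force between spindle and block above 15 N), for 0.2 s.
At the end, for the whole second after the job is handed in: The orange housing lies flat in the channel, home against the end stop within 2.5 mm, and the foot of the thumbscrew clamps it with 15 to 75 N; everything is at rest and released (all of step 2 and contact force between spindle and block below 75 N and linear speed of block below 0.01 m/s); the robot touches nothing.
It fails at once if the housing is crushed: the foot presses it with more than 75 N (contact force between spindle and block above 75 N).
It fails at once if another thing on the bench is moved by more than 15 mm (distance of any of spare_block, spare_screw, screwdriver, bottle, cup, jar from where it was at the start of the episode above 0.015 m).
It also fails if it takes over 72 s, if anything falls off the work surface, if the arm or the gripper's body presses on something with over 40 N, if the wrist force passes 120 N, or if a joint passes its speed limit or range.

## Working session

There is one attempt and no reset: what is moved stays moved. The work goes in short steps, Python scripts to look and compute and a tool call to move; the robot and the scene stay as the last step left them, time stands still between calls to the robot, and variables do not carry over. Pictures are saved under pics/ and viewed, at most 10 in all, crops included, and the job is handed in when it is done.

Besides the shell and the picture viewer there is one more tool, called after "Call:" as name([rows], argument=value, ...), one row to a line, values as JSON. arm_command: Moves the arm, as the interface text tells. Its arguments: {"type":"object","properties":{"deltas":{"type":"array","items":{"type":"array","items":{"type":"number"}}},"squeeze":{"type":"number"}},"required":["deltas"]}

```bash
mkdir -p pics; python3 - <<'E'
from workcell import *
import cv2
for n in("scene","top"):
    cv2.imwrite(f"pics/{n}0.png",snapshot(n)); print(camera_info(n))
print(camera_info("wrist")); print(get_state())
E
```

```text
{'fx': 490.32664774856374, 'fy': 490.32664774856374, 'cx': 324.4033621879556, 'cy': 237.61087483546356, 'distortion': array([0.02137458, 0.        , 0.        , 0.        , 0.        ]), 'rvec': array([ 1.00428448,  2.42483564, -1.06310743]), 'tvec': array([ 350.11779218, -180.15782651, 1477.91666721])}
{'fx': 521.8424747148101, 'fy': 521.8424747148101, 'cx': 320.38618775754765, 'cy': 249.15836636388704, 'distortion': array([0.00100218, 0.        , 0.        , 0.        , 0.        ]), 'rvec': array([ 2.17870637, -2.13932942,  0.16786223]), 'tvec': array([ -27.26141301,  492.14054249, 1464.5013932 ])}
{'fx': 411.9726161938432, 'fy': 411.9726161938432, 'cx': 320.3167157984598, 'cy': 237.51654262161065, 'distortion': array([-0.07336757,  0.        ,  0.        ,  0.        ,  0.        ]), 'T_tool_cam': array([[ 8.10124512e-04, -9.63683652e-01, -2.67045246e-01,
         7.29200655e+01],
       [ 9.99999589e-01,  8.89442091e-04, -1.76062386e-04,
         7.22003905e-02],
       [ 4.07189726e-04, -2.67044994e-01,  9.63683976e-01,
        -1.44465068e+02],
       [ 0.00000000e+00,  0.0000
[... 197 characters left out ...]
oint_velocities': array([ 0.02372424, -0.08601473,  0.04266564, -0.08236862, -0.02856554,
        0.08325096, -0.0636809 ]), 'joint_efforts': array([ 4.53920962e-03, -6.57809901e+01,  1.34058796e+00, -4.04694951e+01,
       -5.95365535e-02,  4.10253089e-02,  1.50134156e-04]), 'tool_pos': array([222.05862782, 610.48687144, 238.75213255]), 'orientation': array([[-9.39770217e-01,  3.41806652e-01, -3.90020824e-04],
       [ 3.41806860e-01,  9.39769229e-01, -1.36630391e-03],
       [-1.00482195e-04, -1.41732351e-03, -9.99998991e-01]]), 'ft_force': array([ 0.82613343,  0.35337935, -0.02773896]), 'torque': array([0.00938215, 0.00248553, 0.02585196]), 'finger_force': 0.0, 'width': 87.36069497249302}
```

View pics/top0.png

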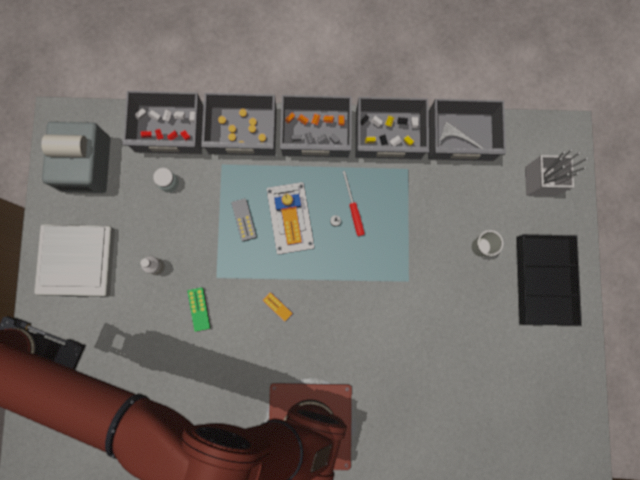

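View pics/scene0.png

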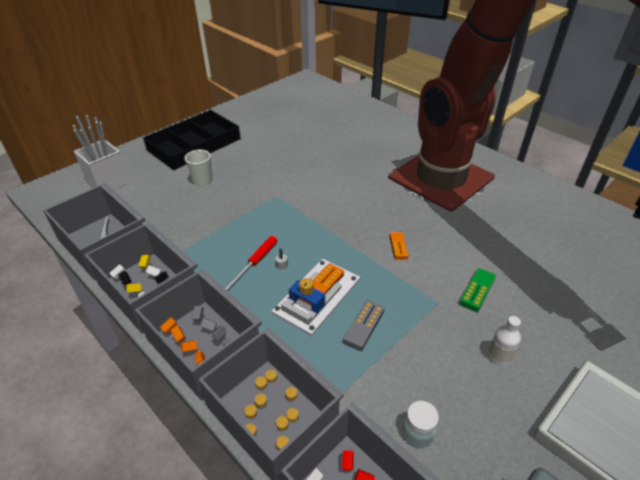

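The top view shows the fixture at about (291,219), with the orange housing in it and the screw at (288,199). A smaller orange look-alike lies at (278,306), and the screwdriver and spare screw are to the right. I'll zoom in on the fixture.

```bash
cat > h.py <<'E'
from workcell import *
import cv2, numpy as np
from scipy.optimize import least_squares
def proj(n,P):
    c=camera_info(n);K=np.array([[c['fx'],0,c['cx']],[0,c['fy'],c['cy']],[0,0,1]])
    if n=="wrist":
        s=get_state();T=np.eye(4);T[:3,:3]=s['orientation'];T[:3,3]=s['tool_pos'];M=np.linalg.inv(T@c['T_tool_cam'])
        rv,tv=cv2.Rodrigues(M[:3,:3])[0],M[:3,3]
    else: rv,tv=c['rvec'],c['tvec']
    return cv2.projectPoints(np.array(P,float).reshape(-1,1,3),rv,tv,K,c['distortion'])[0][:,0]
def fx2w(p,P):
    x,y,a=p;P=np.array(P,float).reshape(-1,3);c,s=np.cos(a),np.sin(a)
    return np.c_[x+c*P[:,0]-s*P[:,1],y+s*P[:,0]+c*P[:,1],P[:,2]]
def fit(n,P,uv,p0):
    r=least_squares(lambda p:(proj(n,fx2w(p,P))-uv).ravel(),p0,x_scale=[10,10,.1],loss='soft_l1');return r.x,r.fun
E
python3 - <<'E'
from h import *
im=cv2.imread("pics/top0.png")[175:260,255:330]
cv2.imwrite("pics/c1.png",cv2.resize(im,None,fx=7,fy=7,interpolation=cv2.INTER_CUBIC))
im=cv2.imread("pics/scene0.png")[250:340,265:370]
cv2.imwrite("pics/c2.png",cv2.resize(im,None,fx=6,fy=6,interpolation=cv2.INTER_CUBIC))
E
```

```text
(no output)
```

View pics/c1.png

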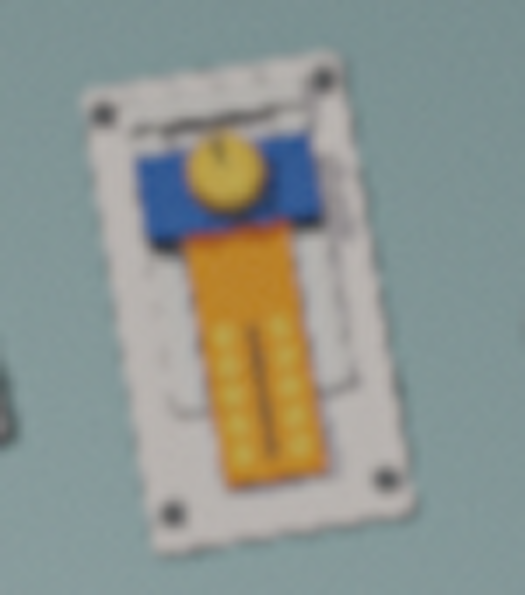

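The crop shows the base corners at (85,95), (338,52), (412,515) and (157,550). The bridge, the screw at (227,172) and the housing's near edge at (228,488)–(325,470) are also visible.

```bash
python3 - <<'E'
from h import *
f=lambda a:np.array(a,float)/7+[254.57,174.57]
P=[[100,55,12],[100,-55,12],[-100,-55,12],[-100,55,12],[40,0,84],[22,37.5,56],[22,-37.5,56],[58,37.5,56]]
uv=f([[85,95],[338,52],[412,515],[157,550],[227,168],[152,238],[320,212],[140,160]])
p,r=fit("top",P,uv,[600,0,0]);print(p,np.degrees(p[2]),r.round(1))
from scipy.optimize import brentq
m=f([276,480])
bx=least_squares(lambda q:(proj("top",fx2w(p,[[q[0],q[1],32]]))-m).ravel(),[-80,0]).x
print("block near end",bx)
for q in([40,0,74],[-63,0,22],[-100,0,0]):print(q,fx2w(p,[q]))
print(fit("top",P[:5],uv[:5],p)[0], fit("top",P[:4],uv[:4],p)[0])
s=get_state();print(s['tool_pos'])
E
```

```text
[5.87554786e+02 7.15912119e+01 1.77827681e-01] 10.18877561173699 [-0.1 -0.6  0.5 -0.1  0.7 -0.2 -0.3  0.7  0.   0.1 -0.9  0.5  1.1  0.2
 -1.  -0.6]
block near end [-79.93339524   0.44745681]
[40, 0, 74] [[626.92399763  78.66688913  74.        ]]
[-63, 0, 22] [[525.54827875  60.44702028  22.        ]]
[-100, 0, 0] [[489.13175837  53.90201885   0.        ]]
[5.87468102e+02 7.20255248e+01 1.78433400e-01] [5.87335952e+02 7.21406913e+01 1.78921962e-01]
[222.05862782 610.48687144 238.75213255]
```

Call:
arm_command([
  [-40,-33,0,0,0,-3,0],
  [-80,-66,0,0,0,-6,0],
  [-120,-99,0,0,0,-9,0],
  [-160,-132,0,0,0,-12,0],
  [-200,-164,0,0,0,-15,0],
  [-240,-197,0,0,0,-18,0],
  [-280,-230,0,0,0,-21,0],
  [-320,-263,0,0,0,-24,0],
  [-360,-296,0,0,0,-27,0],
  [-400,-329,0,0,0,-30,0],
], squeeze=20)

```text
time_s: 0.93
tool_pos: [434.6, 250.1, 239.5]
orientation: [[-0.984, -0.177, -0.0], [-0.177, 0.984, 0.0], [0.0, 0.0, -1.0]]
ft_force: [1.1, 0.2, 0.4]
width: 28.4
finger_force: 0.0
```

Call:
arm_command([
  [0,0,0,0,0,0,0],
  [0,0,0,0,0,0,0],
])

```text
time_s: 1.1
tool_pos: [435.3, 249.7, 239.5]
orientation: [[-0.986, -0.169, -0.0], [-0.169, 0.986, -0.0], [0.0, -0.0, -1.0]]
ft_force: [-1.1, 1.0, -0.2]
width: 15.1
finger_force: 0.0
```

Call:
arm_command([
  [-10,-28,0,0,0,0,0],
  [-20,-56,0,0,0,0,0],
  [-31,-83,0,0,0,0,0],
  [-42,-111,0,0,0,0,0],
  [-52,-139,0,0,0,0,0],
  [-63,-167,0,0,0,0,0],
  [-76,-202,0,0,0,0,0],
  [-76,-202,0,0,0,0,0],
  [-76,-202,0,0,0,0,0],
  [-76,-202,0,0,0,0,0],
])

```text
time_s: 1.93
tool_pos: [543.7, 68.0, 239.1]
orientation: [[-0.985, -0.175, -0.001], [-0.175, 0.985, 0.0], [0.001, 0.0, -1.0]]
ft_force: [0.3, 0.5, -0.6]
width: 0.4
finger_force: 0.0
```

```bash
python3 - <<'E'
from h import *
s=get_state();print(s['tool_pos'],s['joints'],s['torque'],s['width'])
im=snapshot("wrist");cv2.imwrite("pics/w1.png",im)
p=[587.5,71.7,.178]
P=[[100,55,12],[100,-55,12],[-100,-55,12],[-100,55,12],[40,0,84],[22,37.5,56],[22,-37.5,56],[58,37.5,56],[58,-37.5,56],[-45,37.5,24],[-45,-37.5,24]]
print(proj("wrist",fx2w(p,P)).round())
E
```

```text
[543.71934988  67.99397273 239.07035655] [-36.55020932   7.22666177  27.292539    99.48012315  -3.45910767
  74.17869708  91.57076094] [0.05963229 0.02647339 0.01489578] 0.42443005712607806
[[370. 346.]
 [262. 346.]
 [253. 144.]
 [377. 144.]
 [315. 326.]
 [359. 292.]
 [271. 292.]
 [357. 329.]
 [273. 329.]
 [357. 207.]
 [273. 207.]]
```

View pics/w1.png

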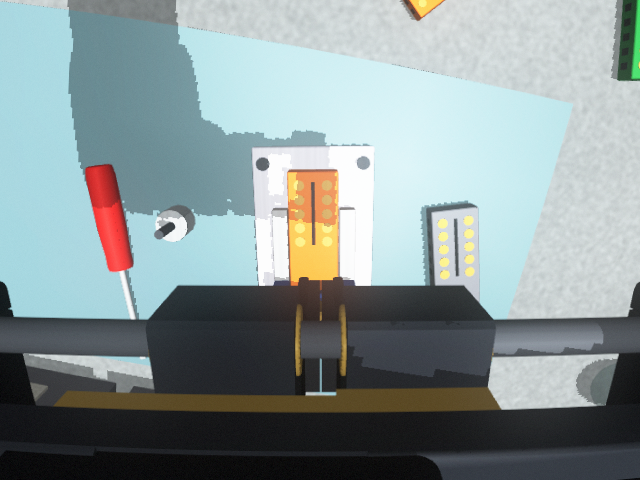

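The wrist view puts the near base corners at (253,147) and (375,147) and the housing's near edge at row 170, centred on column 313. All of these agree with the fit to within about 2 mm. Next I lower the closed fingers behind the housing.

Call:
arm_command([
  [30,-2,0,0,0,0,0],
  [61,-4,20,0,0,0,0],
  [61,-4,50,0,0,0,0],
  [61,-4,80,0,0,0,0],
  [61,-4,110,0,0,0,0],
  [61,-4,140,0,0,0,0],
  [61,-4,170,0,0,0,0],
  [61,-4,195,0,0,0,0],
  [61,-4,205,0,0,0,0],
  [61,-4,205,0,0,0,0],
])

```text
time_s: 2.82
tool_pos: [482.8, 52.9, 32.6]
orientation: [[-0.984, -0.176, -0.004], [-0.176, 0.984, -0.001], [0.004, -0.0, -1.0]]
ft_force: [-1.0, -0.1, -0.8]
width: 0.4
finger_force: 0.0
```

Call:
arm_command([
  [-5,0,0,0,0,0,0],
  [-10,0,0,0,0,0,0],
  [-15,0,0,0,0,0,0],
  [-19,0,0,0,0,0,0],
  [-23,0,0,0,0,0,0],
  [-27,0,0,0,0,0,0],
  [-31,0,0,0,0,0,0],
  [-35,0,0,0,0,0,0],
  [-38,0,0,0,0,0,0],
  [-41,0,0,0,0,0,0],
])

```text
time_s: 3.65
tool_pos: [525.3, 59.0, 34.5]
orientation: [[-0.985, -0.174, -0.0], [-0.174, 0.985, -0.0], [0.0, -0.0, -1.0]]
ft_force: [-3.1, -1.6, 3.1]
width: 0.4
finger_force: 1.4
```

Call:
arm_command([
  [-1,0,0,0,0,0,0],
  [-2,0,0,0,0,0,0],
  [-3,0,0,0,0,0,0],
  [-3,0,0,0,0,0,0],
])

```text
time_s: 3.98
tool_pos: [528.3, 59.5, 34.5]
orientation: [[-0.985, -0.174, 0.0], [-0.174, 0.985, -0.0], [-0.0, -0.0, -1.0]]
ft_force: [-1.0, 0.5, 0.5]
width: 0.5
finger_force: 0.4
```

Call:
arm_command([
  [-1,0,0,0,0,0,0],
  [-2,0,0,0,0,0,0],
  [-3,0,0,0,0,0,0],
  [-4,0,0,0,0,0,0],
  [-4,0,0,0,0,0,0],
])

```text
time_s: 4.4
tool_pos: [532.4, 60.3, 34.6]
orientation: [[-0.985, -0.174, 0.0], [-0.174, 0.985, -0.0], [-0.0, -0.0, -1.0]]
ft_force: [0.0, 0.6, -0.1]
width: 0.2
finger_force: 0.0
```

Call:
arm_command([
  [-1,0,0,0,0,0,0],
  [-2,0,0,0,0,0,0],
  [-2,0,0,0,0,0,0],
])

```text
time_s: 4.65
tool_pos: [534.1, 60.6, 34.6]
orientation: [[-0.985, -0.174, -0.0], [-0.174, 0.985, -0.0], [0.0, -0.0, -1.0]]
ft_force: [-1.5, 0.6, 0.4]
width: 0.5
finger_force: 0.7
```

Call:
arm_command([
  [-1,0,0,0,0,0,0],
  [-2,0,0,0,0,0,0],
  [-2,0,0,0,0,0,0],
])

```text
time_s: 4.9
tool_pos: [534.7, 60.7, 34.3]
orientation: [[-0.985, -0.174, -0.003], [-0.174, 0.985, -0.0], [0.003, 0.0, -1.0]]
ft_force: [-7.8, -1.3, 6.2]
width: 0.5
finger_force: 3.8
```

Call:
arm_command([
  [-1,0,0,0,0,0,0],
  [-2,0,0,0,0,0,0],
  [-2,0,0,0,0,0,0],
])

```text
time_s: 5.15
tool_pos: [534.8, 60.7, 34.0]
orientation: [[-0.985, -0.174, -0.007], [-0.174, 0.985, -0.001], [0.007, 0.001, -1.0]]
ft_force: [-14.4, -2.0, 13.1]
width: 0.4
finger_force: 7.7
```

The stop shows clearly: 14 N with no further travel. I'll back off, rise, open the gripper, and look at the screw from above.

Call:
arm_command([
  [10,0,0,0,0,0,0],
  [18,0,0,0,0,0,0],
  [18,0,-30,0,0,0,0],
  [18,0,-60,0,0,0,0.3],
  [18,0,-90,0,0,0,0.6],
  [0,0,-116,0,0,0,0.9],
  [-30,0,-116,0,0,0,0.9],
  [-60,0,-116,0,0,0,0.9],
  [-80,0,-116,0,0,0,0.9],
  [-90,0,-116,0,0,0,0.9],
])

```text
time_s: 5.98
tool_pos: [628.8, 77.7, 150.6]
orientation: [[-0.985, -0.175, 0.002], [-0.175, 0.985, -0.0], [-0.002, -0.0, -1.0]]
ft_force: [-1.2, 0.7, -0.1]
width: 39.2
finger_force: 0.0
```

Call:
arm_command([
  [0,0,0,0,0,0,0.9],
  [0,0,0,0,0,0,0.9],
  [0,0,0,0,0,0,0.9],
])

```text
time_s: 6.23
tool_pos: [625.9, 76.5, 150.5]
orientation: [[-0.985, -0.173, -0.0], [-0.173, 0.985, -0.0], [0.0, -0.0, -1.0]]
ft_force: [-1.5, -0.2, 0.2]
width: 59.5
finger_force: 0.0
```

```bash
python3 - <<'E'
from h import *
s=get_state();print(s['tool_pos'],s['joints'],s['torque'],s['width'])
im=snapshot("wrist");cv2.imwrite("pics/w2.png",im)
p=[587.5,71.7,.178]
P=[[40,0,84],[22,37.5,56],[22,-37.5,56],[58,37.5,56],[58,-37.5,56],[-45,37.5,24],[-45,-37.5,24],[-45,22,32],[-45,-22,32]]
print(proj("wrist",fx2w(p,P)).round())
E
```

```text
[625.88125236  76.53005644 150.47266512] [-32.7548192   21.63377443  27.59656648  94.25201217 -10.70436467
  66.76681853  97.41671311] [ 0.06314167  0.06728752 -0.02844014] 59.50627164741577
[[324. 266.]
 [386. 221.]
 [261. 222.]
 [384. 278.]
 [263. 278.]
 [382. 107.]
 [264. 107.]
 [359. 106.]
 [287. 106.]]
```

View pics/w2.png

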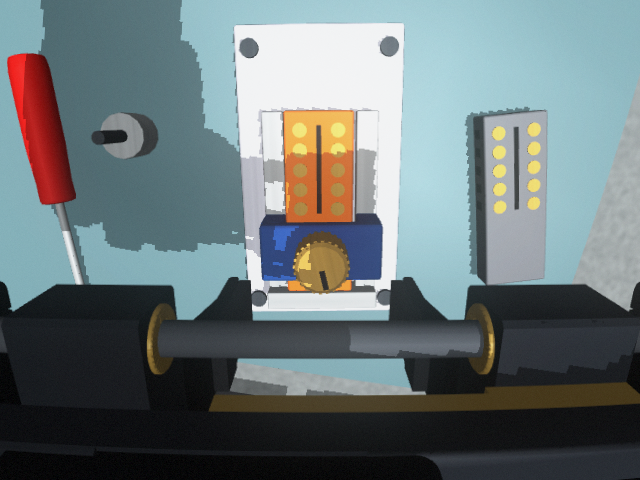

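The housing's near end (row 110) is flush with the rail ends (row 111), so it is home. The screw top is at (321,267), and the jaws are centred on column 320.5. I'll pre-rotate counter-clockwise while lowering, which leaves enough joint-7 range for a single grip.

Call:
arm_command([
  [0,0,0,0,0,-6,0.7],
  [-1,0.5,10,0,0,-12,0.7],
  [-1.3,0.5,20,0,0,-18,0.7],
  [-1.3,0.5,32,0,0,-24,0.7],
  [-1.3,0.5,44,0,0,-30,0.7],
  [-1.3,0.5,54,0,0,-36,0.7],
  [-1.3,0.5,62,0,0,-42,0.7],
  [-1.3,0.5,69,0,0,-42,0.7],
  [-1.3,0.5,73,0,0,-42,0.7],
  [-1.3,0.5,73,0,0,-42,0.7],
])

```text
time_s: 7.12
tool_pos: [627.0, 77.5, 77.0]
orientation: [[-0.618, -0.786, -0.001], [-0.786, 0.618, -0.0], [0.001, 0.001, -1.0]]
ft_force: [0.1, -0.1, -0.9]
width: 61.3
finger_force: 0.0
```

Call:
arm_command([
  [0,0,0,0,0,0,0.7],
  [0,0,0,0,0,0,0.7],
])

```text
time_s: 7.28
tool_pos: [628.1, 77.7, 78.2]
orientation: [[-0.617, -0.787, 0.001], [-0.787, 0.617, 0.0], [-0.001, -0.001, -1.0]]
ft_force: [-1.0, 0.8, 0.2]
width: 60.7
finger_force: 0.0
```

```bash
python3 - <<'E'
from h import *
s=get_state();print(s['tool_pos'],s['joints'],s['torque'],s['ft_force'],s['width'])
E
```

```text
[628.05714543  77.71159965  78.16831026] [-25.94103086  25.1084948   18.88717745  97.34269977  -9.21249662
  59.0265024  137.96401637] [ 0.07230017  0.10225793 -0.00841296] [-0.98839989  0.75447893  0.17727267] 60.741229677489045
```

Call:
arm_command([
  [0,0,0,0,0,0,0.25],
  [0,0,0,0,0,0,0.25],
  [0,0,0,0,0,0,0.25],
  [0,0,0,0,0,0,0.25],
  [0,0,0,0,0,0,0.25],
  [0,0,0,0,0,0,0.25],
], squeeze=25)

```text
time_s: 7.78
tool_pos: [628.7, 76.8, 77.8]
orientation: [[-0.616, -0.788, 0.002], [-0.788, 0.616, -0.001], [-0.001, -0.002, -1.0]]
ft_force: [2.3, 1.8, -7.2]
width: 29.5
finger_force: 25.1
```

```bash
cat > st.py <<'E'
from h import *
s=get_state();R=s['orientation'];c=s['tool_pos']
print(f"t={s['time_s']:.2f} ang={np.degrees(np.arctan2(R[1,0],R[0,0])):.1f} j7={s['joints'][6]:.1f} pos={c.round(1)} tq={s['torque'].round(3)} F={s['ft_force'].round(1)} w={s['width']:.1f} ff={s['finger_force']:.1f} e7={s['joint_efforts'][6]:.3f}")
E
python3 st.py
```

```text
t=7.78 ang=-128.0 j7=138.0 pos=[628.7  76.8  77.8] tq=[1.23  0.217 0.087] F=[ 2.3  1.8 -7.2] w=29.5 ff=25.1 e7=-0.030
```

Call:
arm_command([
  [0,0,0,0,0,4,0.25],
  [0,0,0,0,0,8,0.25],
  [0,0,0,0,0,12,0.25],
  [0,0,0,0,0,16,0.25],
  [0,0,0,0,0,20,0.25],
])

```text
time_s: 8.2
tool_pos: [628.5, 77.1, 77.7]
orientation: [[-0.85, -0.527, 0.002], [-0.527, 0.85, -0.0], [-0.001, -0.001, -1.0]]
ft_force: [3.2, -1.2, -2.0]
width: 28.9
finger_force: 25.0
```

```bash
python3 st.py
```

```text
t=8.20 ang=-148.2 j7=119.5 pos=[628.5  77.1  77.7] tq=[-0.119 -0.571  0.091] F=[ 3.2 -1.2 -2. ] w=28.9 ff=25.0 e7=1.531
```

Call:
arm_command([
  [0,0,0,0,0,4,0.25],
  [0,0,0,0,0,8,0.25],
  [0,0,0,0,0,12,0.25],
  [0,0,0,0,0,16,0.25],
  [0,0,0,0,0,20,0.25],
])

```text
time_s: 8.62
tool_pos: [628.4, 77.4, 77.7]
orientation: [[-0.979, -0.205, 0.001], [-0.205, 0.979, -0.0], [-0.001, -0.001, -1.0]]
ft_force: [2.5, -0.4, -0.7]
width: 29.5
finger_force: 25.0
```

```bash
python3 st.py
```

```text
t=8.62 ang=-168.2 j7=101.1 pos=[628.4  77.4  77.7] tq=[-0.001 -0.588  0.074] F=[ 2.5 -0.4 -0.7] w=29.5 ff=25.0 e7=1.520
```

Call:
arm_command([
  [0,0,0,0,0,4,0.25],
  [0,0,0,0,0,8,0.25],
  [0,0,0,0,0,12,0.25],
  [0,0,0,0,0,12,0.25],
])

```text
time_s: 8.95
tool_pos: [628.4, 77.6, 77.8]
orientation: [[-1.0, 0.003, 0.001], [0.003, 1.0, -0.0], [-0.001, -0.0, -1.0]]
ft_force: [2.9, -0.0, -1.2]
width: 29.3
finger_force: 25.0
```

```bash
python3 st.py
```

```text
t=8.95 ang=179.8 j7=90.2 pos=[628.4  77.6  77.8] tq=[ 0.018 -0.742 -0.12 ] F=[ 2.9 -0.  -1.2] w=29.3 ff=25.0 e7=-1.380
```

Call:
arm_command([
  [0,0,0,0,0,4,0.25],
  [0,0,0,0,0,8,0.25],
  [0,0,0,0,0,12,0.25],
  [0,0,0,0,0,12,0.25],
])

```text
time_s: 9.28
tool_pos: [628.4, 77.7, 77.7]
orientation: [[-0.978, 0.209, 0.001], [0.209, 0.978, -0.0], [-0.001, 0.0, -1.0]]
ft_force: [4.4, 0.5, -1.7]
width: 29.1
finger_force: 25.0
```

```bash
python3 st.py
```

```text
t=9.28 ang=168.0 j7=79.4 pos=[628.4  77.7  77.7] tq=[ 0.107 -0.982 -0.064] F=[ 4.4  0.5 -1.7] w=29.1 ff=25.0 e7=-1.387
```

The rest row reverses the drag sign, so I'll take the torque reading while still turning.

Call:
arm_command([
  [0,0,0,0,0,3,0.25],
  [0,0,0,0,0,6,0.25],
  [0,0,0,0,0,9,0.25],
  [0,0,0,0,0,12,0.25],
])

```text
time_s: 9.62
tool_pos: [628.5, 77.8, 77.7]
orientation: [[-0.914, 0.405, 0.002], [0.405, 0.914, 0.0], [-0.001, 0.001, -1.0]]
ft_force: [5.0, 0.9, -3.0]
width: 29.4
finger_force: 25.0
```

```bash
python3 st.py
```

```text
t=9.62 ang=156.1 j7=68.7 pos=[628.5  77.8  77.7] tq=[ 0.22  -1.07   0.088] F=[ 5.   0.9 -3. ] w=29.4 ff=25.0 e7=1.104
```

Call:
arm_command([
  [0,0,0,0,0,3,0.25],
  [0,0,0,0,0,6,0.25],
  [0,0,0,0,0,9,0.25],
  [0,0,0,0,0,12,0.25],
])

```text
time_s: 9.95
tool_pos: [628.6, 78.0, 77.8]
orientation: [[-0.81, 0.586, 0.002], [0.586, 0.81, 0.0], [-0.001, 0.001, -1.0]]
ft_force: [5.7, -0.4, -3.6]
width: 29.0
finger_force: 25.0
```

```bash
python3 st.py
```

```text
t=9.95 ang=144.1 j7=58.0 pos=[628.6  78.   77.8] tq=[ 0.218 -1.256  0.036] F=[ 5.7 -0.4 -3.6] w=29.0 ff=25.0 e7=1.096
```

Call:
arm_command([
  [0,0,0,0,0,3,0.25],
  [0,0,0,0,0,6,0.25],
])

```text
time_s: 10.12
tool_pos: [628.6, 78.0, 77.7]
orientation: [[-0.745, 0.667, 0.002], [0.667, 0.745, 0.0], [-0.001, 0.001, -1.0]]
ft_force: [5.3, 1.4, -3.7]
width: 29.3
finger_force: 25.0
```

```bash
python3 st.py
```

```text
t=10.12 ang=138.1 j7=52.6 pos=[628.6  78.   77.7] tq=[ 0.214 -1.312  0.087] F=[ 5.3  1.4 -3.7] w=29.3 ff=25.0 e7=1.092
```

Call:
arm_command([
  [0,0,0,0,0,3,0.25],
  [0,0,0,0,0,6,0.25],
])

```text
time_s: 10.28
tool_pos: [628.7, 78.1, 77.8]
orientation: [[-0.671, 0.741, 0.002], [0.741, 0.671, 0.0], [-0.001, 0.002, -1.0]]
ft_force: [5.5, -0.0, -3.4]
width: 29.4
finger_force: 25.0
```

```bash
python3 st.py
```

```text
t=10.28 ang=132.1 j7=47.2 pos=[628.7  78.1  77.8] tq=[ 0.176 -1.351  0.075] F=[ 5.5 -0.  -3.4] w=29.4 ff=25.0 e7=1.088
```

Call:
arm_command([
  [0,0,0,0,0,3,0.25],
  [0,0,0,0,0,6,0.25],
])

```text
time_s: 10.45
tool_pos: [628.8, 78.2, 77.8]
orientation: [[-0.59, 0.807, 0.002], [0.807, 0.59, 0.0], [-0.001, 0.002, -1.0]]
ft_force: [5.6, 1.1, -3.9]
width: 29.2
finger_force: 25.0
```

```bash
python3 st.py
```

```text
t=10.45 ang=126.1 j7=41.9 pos=[628.8  78.2  77.8] tq=[ 0.233 -1.432  0.07 ] F=[ 5.6  1.1 -3.9] w=29.2 ff=25.0 e7=1.083
```

Call:
arm_command([
  [0,0,0,0,0,3,0.25],
  [0,0,0,0,0,6,0.25],
])

```text
time_s: 10.62
tool_pos: [628.8, 78.2, 77.8]
orientation: [[-0.502, 0.865, 0.002], [0.865, 0.502, 0.0], [-0.001, 0.002, -1.0]]
ft_force: [6.2, 1.4, -4.0]
width: 29.0
finger_force: 25.0
```

```bash
python3 st.py
```

```text
t=10.62 ang=120.1 j7=36.5 pos=[628.8  78.2  77.8] tq=[ 0.196 -1.491  0.095] F=[ 6.2  1.4 -4. ] w=29.0 ff=25.0 e7=1.080
```

Call:
arm_command([
  [0,0,0,0,0,3,0.25],
  [0,0,0,0,0,6,0.25],
])

```text
time_s: 10.78
tool_pos: [628.9, 78.2, 77.8]
orientation: [[-0.409, 0.912, 0.002], [0.912, 0.409, 0.0], [-0.001, 0.002, -1.0]]
ft_force: [6.9, 0.6, -4.4]
width: 29.4
finger_force: 25.0
```

```bash
python3 st.py
```

```text
t=10.78 ang=114.1 j7=31.2 pos=[628.9  78.2  77.8] tq=[ 0.207 -1.563  0.056] F=[ 6.9  0.6 -4.4] w=29.4 ff=25.0 e7=1.077
```

Call:
arm_command([
  [0,0,0,0,0,3,0.25],
  [0,0,0,0,0,6,0.25],
])

```text
time_s: 10.95
tool_pos: [629.0, 78.2, 77.8]
orientation: [[-0.312, 0.95, 0.003], [0.95, 0.312, 0.0], [-0.0, 0.003, -1.0]]
ft_force: [7.1, 1.0, -5.6]
width: 29.3
finger_force: 25.0
```

```bash
python3 st.py
```

```text
t=10.95 ang=108.2 j7=25.9 pos=[629.   78.2  77.8] tq=[ 0.203 -1.599  0.056] F=[ 7.1  1.  -5.6] w=29.3 ff=25.0 e7=1.073
```

Call:
arm_command([
  [0,0,0,0,0,3,0.25],
  [0,0,0,0,0,6,0.25],
])

```text
time_s: 11.12
tool_pos: [629.0, 78.3, 77.8]
orientation: [[-0.211, 0.978, 0.003], [0.978, 0.211, 0.0], [-0.0, 0.003, -1.0]]
ft_force: [5.9, 1.2, -4.2]
width: 29.4
finger_force: 25.0
```

```bash
python3 st.py
```

```text
t=11.12 ang=102.2 j7=20.6 pos=[629.   78.3  77.8] tq=[ 0.13  -1.762  0.094] F=[ 5.9  1.2 -4.2] w=29.4 ff=25.0 e7=1.069
```

Call:
arm_command([
  [0,0,0,0,0,3,0.25],
  [0,0,0,0,0,6,0.25],
])

```text
time_s: 11.28
tool_pos: [629.1, 78.3, 77.8]
orientation: [[-0.107, 0.994, 0.003], [0.994, 0.107, 0.0], [0.0, 0.003, -1.0]]
ft_force: [7.7, 0.6, -4.8]
width: 29.9
finger_force: 25.0
```

```bash
python3 st.py
```

```text
t=11.28 ang=96.2 j7=15.4 pos=[629.1  78.3  77.8] tq=[ 0.144 -1.799  0.058] F=[ 7.7  0.6 -4.8] w=29.9 ff=25.0 e7=1.066
```

Call:
arm_command([
  [0,0,0,0,0,3,0.25],
  [0,0,0,0,0,6,0.25],
])

```text
time_s: 11.45
tool_pos: [629.2, 78.3, 77.8]
orientation: [[-0.003, 1.0, 0.003], [1.0, 0.003, 0.0], [0.0, 0.003, -1.0]]
ft_force: [7.8, 1.0, -4.9]
width: 29.2
finger_force: 25.0
```

```bash
python3 st.py
```

```text
t=11.45 ang=90.2 j7=10.1 pos=[629.2  78.3  77.8] tq=[ 0.103 -1.828  0.064] F=[ 7.8  1.  -4.9] w=29.2 ff=25.0 e7=1.062
```

Call:
arm_command([
  [0,0,0,0,0,3,0.25],
  [0,0,0,0,0,6,0.25],
])

```text
time_s: 11.62
tool_pos: [629.3, 78.3, 77.8]
orientation: [[0.102, 0.995, 0.003], [0.995, -0.102, 0.0], [0.001, 0.003, -1.0]]
ft_force: [8.6, 0.5, -5.4]
width: 29.4
finger_force: 25.0
```

```bash
python3 st.py
```

```text
t=11.62 ang=84.2 j7=4.9 pos=[629.3  78.3  77.8] tq=[ 0.072 -1.909  0.071] F=[ 8.6  0.5 -5.4] w=29.4 ff=25.0 e7=1.059
```

Call:
arm_command([
  [0,0,0,0,0,3,0.25],
  [0,0,0,0,0,6,0.25],
])

```text
time_s: 11.78
tool_pos: [629.4, 78.2, 77.8]
orientation: [[0.205, 0.979, 0.003], [0.979, -0.205, 0.0], [0.001, 0.003, -1.0]]
ft_force: [8.6, 0.2, -5.7]
width: 29.3
finger_force: 25.0
```

```bash
python3 st.py
```

```text
t=11.78 ang=78.2 j7=-0.4 pos=[629.4  78.2  77.8] tq=[ 0.048 -1.999  0.014] F=[ 8.6  0.2 -5.7] w=29.3 ff=25.0 e7=1.056
```

Call:
arm_command([
  [0,0,0,0,0,3,0.25],
  [0,0,0,0,0,6,0.25],
])

```text
time_s: 11.95
tool_pos: [629.4, 78.2, 77.8]
orientation: [[0.306, 0.952, 0.003], [0.952, -0.306, 0.0], [0.001, 0.003, -1.0]]
ft_force: [9.2, 0.3, -5.6]
width: 29.6
finger_force: 25.0
```

```bash
python3 st.py
```

```text
t=11.95 ang=72.2 j7=-5.6 pos=[629.4  78.2  77.8] tq=[ 0.004 -1.995  0.116] F=[ 9.2  0.3 -5.6] w=29.6 ff=25.0 e7=1.053
```

Call:
arm_command([
  [0,0,0,0,0,3,0.25],
  [0,0,0,0,0,6,0.25],
])

```text
time_s: 12.12
tool_pos: [629.5, 78.2, 77.8]
orientation: [[0.404, 0.915, 0.004], [0.915, -0.404, 0.0], [0.002, 0.003, -1.0]]
ft_force: [9.0, 0.5, -5.8]
width: 29.3
finger_force: 25.0
```

```bash
python3 st.py
```

```text
t=12.12 ang=66.2 j7=-10.8 pos=[629.5  78.2  77.8] tq=[-0.02  -2.152  0.072] F=[ 9.   0.5 -5.8] w=29.3 ff=25.0 e7=1.032
```

Call:
arm_command([
  [0,0,0,0,0,3,0.25],
  [0,0,0,0,0,6,0.25],
])

```text
time_s: 12.28
tool_pos: [629.6, 78.1, 77.8]
orientation: [[0.498, 0.867, 0.004], [0.867, -0.498, -0.0], [0.002, 0.003, -1.0]]
ft_force: [9.5, 0.3, -5.8]
width: 29.2
finger_force: 25.0
```

```bash
python3 st.py
```

```text
t=12.28 ang=60.2 j7=-16.0 pos=[629.6  78.1  77.8] tq=[-0.121 -2.237  0.078] F=[ 9.5  0.3 -5.8] w=29.2 ff=25.0 e7=1.012
```

Call:
arm_command([
  [0,0,0,0,0,3,0.25],
  [0,0,0,0,0,6,0.25],
])

```text
time_s: 12.45
tool_pos: [629.6, 78.1, 77.8]
orientation: [[0.586, 0.811, 0.004], [0.811, -0.586, -0.0], [0.002, 0.003, -1.0]]
ft_force: [10.6, -0.2, -6.8]
width: 29.4
finger_force: 25.0
```

```bash
python3 st.py
```

```text
t=12.45 ang=54.2 j7=-21.2 pos=[629.6  78.1  77.8] tq=[-0.157 -2.283  0.112] F=[10.6 -0.2 -6.8] w=29.4 ff=25.0 e7=0.992
```

Joint-7 effort changed slope at about 72°, which may be the foot touching. I'll go on in finer steps and take more torque samples.

Call:
arm_command([
  [0,0,0,0,0,2,0.25],
])

```text
time_s: 12.53
tool_pos: [629.6, 78.0, 77.8]
orientation: [[0.614, 0.79, 0.004], [0.79, -0.614, -0.0], [0.002, 0.003, -1.0]]
ft_force: [10.5, 0.9, -5.9]
width: 29.0
finger_force: 25.0
```

```bash
python3 st.py
```

```text
t=12.53 ang=52.1 j7=-22.9 pos=[629.6  78.   77.8] tq=[-0.115 -2.259  0.116] F=[10.5  0.9 -5.9] w=29.0 ff=25.0 e7=0.270
```

Call:
arm_command([
  [0,0,0,0,0,2,0.25],
])

```text
time_s: 12.62
tool_pos: [629.6, 78.0, 77.8]
orientation: [[0.64, 0.768, 0.004], [0.768, -0.64, -0.0], [0.002, 0.003, -1.0]]
ft_force: [10.6, 0.8, -5.9]
width: 29.1
finger_force: 25.0
```

```bash
python3 st.py
```

```text
t=12.62 ang=50.2 j7=-24.6 pos=[629.6  78.   77.8] tq=[-0.17  -2.219  0.172] F=[10.6  0.8 -5.9] w=29.1 ff=25.0 e7=0.527
```

Call:
arm_command([
  [0,0,0,0,0,2,0.25],
])

```text
time_s: 12.7
tool_pos: [629.7, 78.0, 77.8]
orientation: [[0.666, 0.746, 0.004], [0.746, -0.666, -0.0], [0.002, 0.003, -1.0]]
ft_force: [11.0, 0.3, -6.1]
width: 29.4
finger_force: 25.0
```

```bash
python3 st.py
```

```text
t=12.70 ang=48.2 j7=-26.3 pos=[629.7  78.   77.8] tq=[-0.227 -2.266  0.095] F=[11.   0.3 -6.1] w=29.4 ff=25.0 e7=0.588
```

The torque has risen from about 0.07 to about 0.125 N m, and contact at about 72° puts us 24° (roughly 0.075 N m) past it. That is finger-tight, so I'll release and rise.

Call:
arm_command([
  [0,0,0,0,0,0,0.25],
  [0,0,0,0,0,0,0.25],
  [0,0,0,0,0,0,0.7],
  [0,0,0,0,0,0,0.7],
  [0,0,0,0,0,0,0.7],
  [0,0,0,0,0,0,0.7],
  [0,0,0,0,0,0,0.7],
  [0,0,-10,0,0,0,0.7],
  [0,0,-30,0,0,0,0.7],
  [0,0,-60,0,0,0,0.7],
])

```text
time_s: 13.53
tool_pos: [626.3, 77.6, 136.9]
orientation: [[0.669, 0.743, -0.004], [0.743, -0.669, -0.001], [-0.003, -0.002, -1.0]]
ft_force: [0.4, -0.1, 0.2]
width: 60.3
finger_force: 0.0
```

Call:
arm_command([
  [0,0,-30,0,0,0,0.7],
  [0,0,-60,0,0,0,0.7],
  [0,0,-60,0,0,0,0.7],
  [0,0,-60,0,0,0,0.7],
])

```text
time_s: 13.87
tool_pos: [628.7, 77.5, 199.9]
orientation: [[0.669, 0.743, 0.003], [0.743, -0.669, 0.001], [0.003, 0.002, -1.0]]
ft_force: [0.7, -0.3, -0.5]
width: 60.7
finger_force: 0.0
```

```bash
python3 - <<'E'
import runpy;runpy.run_path("st.py")
from h import *
cv2.imwrite("pics/w3.png",snapshot("wrist"))
E
```

```text
t=13.87 ang=48.0 j7=-30.6 pos=[628.7  77.5 199.9] tq=[-0.13   0.098  0.035] F=[ 0.7 -0.3 -0.5] w=60.7 ff=0.0 e7=-0.101
```

View pics/w3.png

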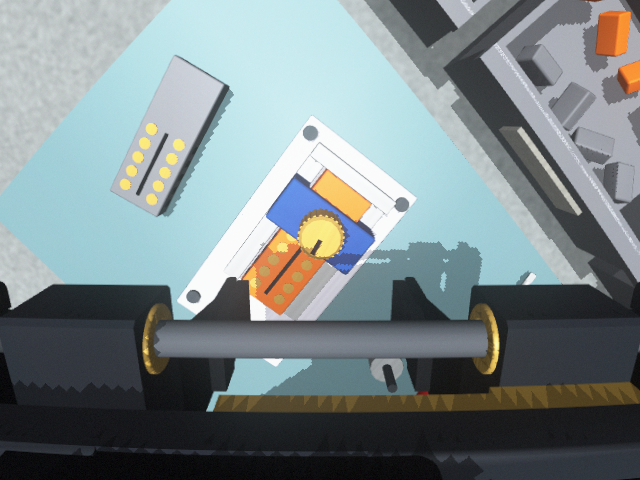

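The mark has turned about 183°, against 184° commanded, so the grip did not slip. The housing's far end is up against the stop at about (355,200). Everything else is undisturbed.

```bash
python3 -c "
from workcell import *
print(hand_in())"
```

```text
the job is handed in; nothing more can be done
None
```

The job is handed in: the housing is home against the stop, the thumbscrew is finger-tight at an estimated 35–40 N on the housing, and the gripper is open and clear. The hand-in gave no verdict back.

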